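Load the green parts tin and put its cover on

TASK

Move the black glasses case off the mouth of the green tin and gently lay it down flat on a free spot of the bench, put the white spool of line in the tin, then gently set the green cover on the tin so that it sits fully home and level. Leave the tin standing and do not disturb anything else on the bench, including the smaller red cover, which does not belong to it.

Things in the scene. Friction and masses are not known exactly. Their poses are not given: they have to be found in the camera images.
- tin: green round steel parts tin, loose, 0.45 kg, open at the top: 110 mm outer diameter, 75 mm tall, wall 2.5 mm, floor 3 mm thick; it stands upright on the bench. Origin at the centre of its underside, z up. At the start the glasses case lies across its mouth.
- green_cover: green round cover lying knob up, 120 mm across, 0.12 kg: its skirt goes over the outside of the tin's rim with about 3 mm of play; plate underside 11 mm, plate top 14 mm above the skirt's edge. Black round knob in the middle, 28 mm across from 21 to 46 mm above the skirt's edge. Origin: centre of the skirt's lower edge, z up; fully home it is 64 mm above the tin's origin.
- red_cover: smaller red round cover of another tin, 92 mm across, 46 mm tall with its black knob, lying on the bench knob up; it does not fit and must stay. Origin at the centre of its underside.
- glasses_case: black folding spectacle case, closed, 56 x 158 x 42 mm (x, y, z), 0.09 kg. Origin at the middle of its underside, y along its length, z up; the solid body runs from x = -24 to +28 mm. It lies across the tin's mouth at the start.
- line_spool: white spool of line, 53 mm across the flanges (48 mm to the gripper), 50 mm tall, 0.09 kg, standing on its flange. Origin at the centre of its underside, z up.
- pack_3: clear fastener pack with purple card, 64 x 78 x 26 mm (x, y, z), a bystander. Origin at the centre of its underside.
- pack_4: clear fastener pack with blue card, 64 x 78 x 26 mm (x, y, z), a bystander. Origin at the centre of its underside.
- red_carton: small red carton, 46 x 53 x 56 mm (x, y, z), a bystander standing close beside the spool. Origin at the centre of its underside.
- pipe_cap: white plastic pipe cap, 68 mm across, 38 mm tall, a bystander. Origin at the centre of its underside.
- hook_box_1: blue carton, 61 x 119 x 29 mm (x, y, z), a bystander. Origin at the centre of its underside.
- screwdriver_1: screwdriver with red handle, 29 x 202 x 28 mm (x, y, z), handle towards +y, a bystander. Origin below its middle.
- tape_measure: dark green tape measure, 32 x 79 x 62 mm (x, y, z), a bystander. Origin at the centre of its underside.
- bench_grinder: black bench grinder fixed behind the work, 0.2 m tall; with its cord it takes up the bench from 0.12 m in front of its origin backwards and 0.2 m to either side. Origin at the centre of its underside. The bench in front of it is bare apart from the things listed: x = 0.34 to 0.65, y = -0.26 (right edge) to 0.48; a jar 0.18 m tall and stock boxes stand behind and left of that.
There are look-alikes about, which are no part of the job. What is shaped like the line_spool but orange is not meant.

How it is judged:
By the outcome, as a careful person would: the job done as asked, in the order asked, and still so for the second after the job is handed in, with the robot touching nothing.
It also fails if it takes over 72 s, if anything falls off the work surface, if the arm or the gripper's body presses on something with over 40 N, if the wrist force passes 120 N, or if a joint passes its speed limit or range.

ROBOT

A 6-joint arm with a two-finger parallel gripper is mounted at the origin on a cart in front of the work surface, level with it; the furniture and walls round the work are solid. World frame = base frame: x ahead of the robot, y to its left, z up, the work surface at z = 0. Lengths are in mm, angles in degrees, forces in N, time in s.
With the tool pointing down it reaches from about 300 to 850 mm from the base axis. Payload 4.2 kg.
Tool frame: the origin (TCP) lies midway between the tips of the shut fingers; the grasp point (between the pads) lies env.hold_point_z behind it (env.hold_point_z is the distance from the TCP to the grasp point, in mm); z points along the fingers, y is the line along which they close (so a half turn about z gives the same grasp; the last joint's range is limited). The gripper opens to 91 mm and grips with 3 to 60 N. Pads are 32 mm wide; open, the fingers measure 118 mm over their backs; the gripper's body (76 mm by 178 mm) begins 60 mm behind the grasp point.
Start: joints at [67.208, 18.312, 89.639, -0, 72.044, -1.146], TCP at [212.107, 534.466, 213.976] pointing down, gripper open.
Joint ranges: [-177.97, 177.97], [-48.28, 115.42], [12.27, 149.76], [-77.06, 257.06], [2.81, 150.46], [-146.56, 146.56]. Speed limits (degrees/s): [147.25, 147.25, 180, 180, 180, 180].

INTERFACE

Orientations are given as [roll, pitch, yaw] about the fixed x, y, z axes, in that order (R = Rz(yaw) Ry(pitch) Rx(roll)).
In Python, from workcell import env, viewer, spotter gives the robot as it stands.
- The arm moves only by the tool apply_moves, never from a script. Its arguments are lists of equal length, an entry for each row: "delta_pos": the shift along the world's x, y, z normalised to -1 to 1, where 1 is 120 mm, a list of three; "rot": the turn, a rotation vector about the world's x, y, z normalised to -1 to 1, where 1 is 1.5 rad, a list of three; "hand": the opening, from 0 (shut) to 1 (fully open). A call has 1 to 10 rows; each row is the pose to reach, as a shift and turn from the pose commanded when the call began; what a row does not reach only later rows make up. A row lasts 1/12 s, in which the tool goes at most 41.7 mm and 7.16 degrees, less where a joint would pass 70% of its speed; a pose out of reach is approached as far as the arm can. A call with a number of a shift or a turn outside -1 to 1 is refused whole. A call with a gripper value outside its range is refused whole. The fingers move at their own pace and stop on an object; "newtons" is the grip in N (left out, the last holds). Time passes only in rows, so rows that repeat a pose let the fingers close. It gives the time, the measured TCP pose, the force, the opening and the grip force at its end, in the units of the state.
- env.state(): the state, without advancing time (a new reading comes with each control period).
- viewer.grab_frame(name): name is "scene" or "top"; returns a dict with "pixels" (400x640x3 uint8, red, green, blue), "camera_matrix" (3x3 intrinsics, pixels), "R" (3x3) and "t" (3): a world point X has camera coordinates R X + t. Camera axes: x right, y down, z forward; pixel columns grow to the right and rows downward; lengths in mm; the calibration is good to about 2 mm. A picture is of the moment at which its call begins. There is no depth.
- env.job_done(): hands the job in; it is judged then, once.
Trained networks look in a picture, given as the dict that the camera call returned (one of the last four; its "shot" number tells which), for a name from the list of things; names that differ only in an ending like _2 or _b are one class to them, and where a whole thing is asked for, a point or a joint stands for the part that bears it (a point fixed in the world has none). Each returns a list of dicts, best first, with "score" (0 to 1); they miss things now and then, are a little off and sometimes report something else, mostly with a low value. They report only what shows in the picture. A call takes as long as a camera call. They do not tell look-alikes from the thing itself.
- spotter.trace(picture, query): "mask" (400x640 bool, what is visible of it) and "box" ([centre column, centre row, width, height] in pixels, round what is visible of it).
- spotter.landmark_of(picture, query): "position" ([column, row] in pixels: a listed point, or the origin of a listed thing).
The state is a dict: "time_s": time; "qpos": joint angles; "qvel": joint speeds; "effort": joint torques, N m; "ee_pos": TCP position; "ee_rot": TCP orientation; "force": force on the tool from outside, world axes, zero at the start; "torque": the same for the moment, N m; "gripper_width": finger opening in mm; "gripper_force": force on a finger pad.
Only numpy, scipy, OpenCV 4.12 (cv2) and the standard library are available. Lean on these libraries where they do the work, as an engineer would, in place of code of your own. Each camera call takes 0.05 s, during which the arm holds its last target. There are 200 camera calls.

## Working session

There is one attempt and no reset: what is moved stays moved. The work goes in short steps, Python scripts to look and compute and a tool call to move; the robot and the scene stay as the last step left them, time stands still between calls to the robot, and variables do not carry over. Pictures are saved under pics/ and viewed, at most 10 in all, crops included, and the job is handed in when it is done.

Besides the shell and the picture viewer there is one more tool, called after ">>>" as a command line: name --argument value ..., lists and objects as JSON in quotes. apply_moves: Moves the arm, as the interface text tells. Its arguments: {"type":"object","properties":{"delta_pos":{"type":"array"},"rot":{"type":"array"},"hand":{"type":"array"},"newtons":{"type":"number"}},"required":["delta_pos","rot","hand"]}

```bash
mkdir -p pics; ls; cat > h.py <<'E'
import numpy as np, cv2
from workcell import env, viewer, spotter
def save(p,name): cv2.imwrite('pics/'+name, cv2.cvtColor(p['pixels'],cv2.COLOR_RGB2BGR))
def ray(p,uv):
    K,R,t=[np.array(p[k],float) for k in('camera_matrix','R','t')]
    d=R.T@np.linalg.solve(K,[uv[0],uv[1],1.]); return -R.T@t,d
def atz(p,uv,z):
    c,d=ray(p,uv); return c+d*(z-c[2])/d[2]
def proj(p,X):
    K,R,t=[np.array(p[k],float) for k in('camera_matrix','R','t')]
    q=K@(R@np.array(X,float)+t); return q[:2]/q[2]
def tri(obs):
    A=np.zeros((3,3));b=np.zeros(3)
    for p,uv in obs:
        c,d=ray(p,uv); d=d/np.linalg.norm(d); M=np.eye(3)-np.outer(d,d); A+=M;b+=M@c
    X=np.linalg.solve(A,b); return X,[np.linalg.norm(proj(p,X)-uv) for p,uv in obs]
E
python3 - <<'E'
from h import *
s=viewer.grab_frame('scene'); t=viewer.grab_frame('top')
save(s,'s0.png'); save(t,'t0.png')
print(env.hold_point_z, env.state())
for n in 'tin green_cover red_cover glasses_case line_spool pack_3 red_carton pipe_cap hook_box_1 screwdriver_1 tape_measure bench_grinder'.split():
    for nm,p in(('s',s),('t',t)):
        print(n,nm,[(np.round(d['position']).tolist(),round(d['score'],2),atz(p,d['position'],0)[:2].round().tolist()) for d in spotter.landmark_of(p,n)][:3],[(np.round(d['box']).tolist(),round(d['score'],2)) for d in spotter.trace(p,n)][:3])
E
```

```text
pics
18.8 {'time_s': 0.1, 'qpos': array([ 6.72088460e+01,  1.83476097e+01,  8.96982497e+01, -2.88359109e-03,
        7.20447750e+01, -1.14544655e+00]), 'qvel': array([-0.03857795, -0.05752531, -0.16776398, -0.0475804 , -0.02178151,
       -0.07619606]), 'effort': array([-6.93048823e-04, -4.13336742e+01, -2.32510346e+01,  7.27772014e-02,
        4.21850430e-02, -6.27203940e-05]), 'ee_pos': array([211.93441466, 534.0356693 , 213.21595786]), 'ee_rot': array([-1.79909329e+02,  9.29369991e-04,  1.58355184e+02]), 'force': array([-0.85800302,  0.62501568,  0.05372754]), 'torque': array([-0.00389677,  0.02879888,  0.04226361]), 'gripper_force': 0.0, 'gripper_width': 91.1056392859295}
tin s [([276.0, 247.0], 0.66, [515.0, 401.0])] [([276.0, 237.0, 36.0, 31.0], 0.79)]
tin t [([234.0, 216.0], 0.85, [532.0, 400.0])] [([232.0, 218.0, 45.0, 44.0], 0.7)]
green_cover s [([418.0, 198.0], 0.73, [464.0, -179.0])] [([415.0, 192.0, 33.0, 22.0], 0.94)]
green_cover t [([441.0, 234.0], 0.9, [477.0, -184.0])] [([441.0, 236.0, 41.0, 48.0], 0.63)]
red_cover s [([339.0, 223.0], 0.57, [504.0, 160.0])] [([340.0, 
[... 1743 characters left out ...]
 0.59)]
hook_box_1 t [([438.0, 170.0], 0.79, [660.0, -184.0])] [([441.0, 168.0, 45.0, 22.0], 0.96), ([274.0, 168.0, 19.0, 20.0], 0.45)]
screwdriver_1 s [([227.0, 261.0], 0.77, [538.0, 554.0])] [([224.0, 258.0, 43.0, 34.0], 0.9), ([392.0, 210.0, 25.0, 14.0], 0.74)]
screwdriver_1 t [([181.0, 213.0], 0.59, [543.0, 548.0])] [([180.0, 214.0, 66.0, 34.0], 0.83)]
tape_measure s [([278.0, 272.0], 0.71, [394.0, 477.0]), ([416.0, 196.0], 0.58, [480.0, -186.0])] [([274.0, 270.0, 17.0, 31.0], 0.89)]
tape_measure t [([198.0, 270.0], 0.81, [383.0, 497.0])] [([195.0, 269.0, 28.0, 23.0], 0.56), ([276.0, 169.0, 20.0, 20.0], 0.3)]
bench_grinder s [([389.0, 217.0], 0.26, [424.0, 9.0])] []
bench_grinder t [] []
```

```bash
python3 - <<'E'
import cv2
a=cv2.imread('pics/s0.png');b=cv2.imread('pics/t0.png')
cv2.imwrite('pics/s0c.png',cv2.resize(a[150:310,190:460],(800,474),interpolation=cv2.INTER_CUBIC))
cv2.imwrite('pics/t0c.png',cv2.resize(b[100:310,140:480],(800,494),interpolation=cv2.INTER_CUBIC))
E
```

```text
(no output)
```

View pics/s0c.png

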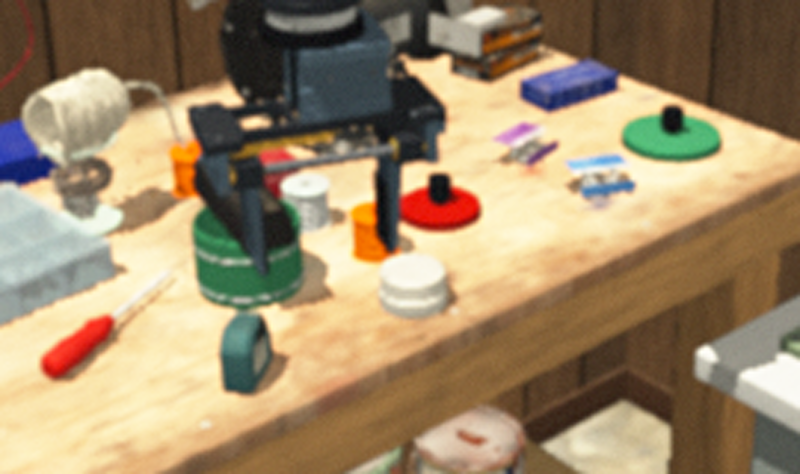

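View pics/t0c.png

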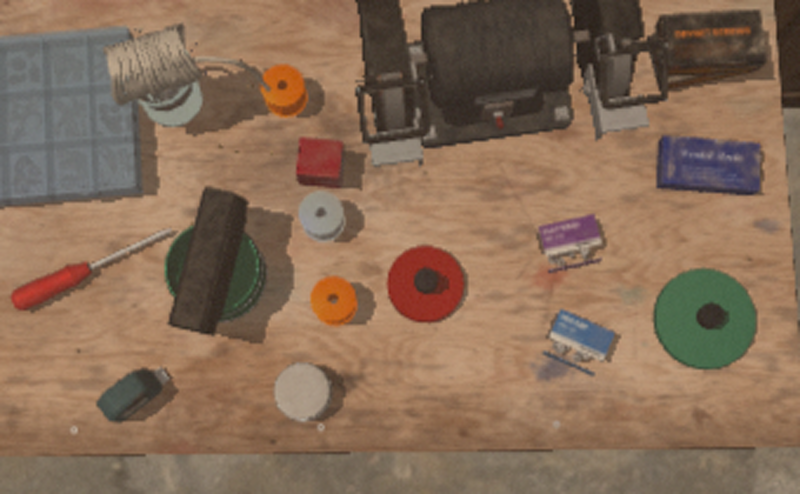

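The views show three spool-shaped things: white at top (279,198), orange at top (282,230), and orange at top (260,138). The white pipe cap at top (268,267) could also be confused with it. I choose the white one beside the red carton. The black case lies across the tin at top (230,214), and the green cover is at top (441,234). The gripper hides the case in the scene view, so I'll raise the arm first.

>>> apply_moves --delta_pos '[[0,0,1],[0,0,1],[0,0,1],[0,0,1],[0,0,1]]' --rot '[[0,0,0],[0,0,0],[0,0,0],[0,0,0],[0,0,0]]' --hand '[1,1,1,1,1]'

```text
time_s: 2.92
ee_pos: [212.5, 535.4, 336.6]
ee_rot: [179.7, 0.0, 158.4]
force: [-0.2, -0.5, -0.6]
gripper_width: 90.6
gripper_force: 0.0
```

```bash
python3 - <<'E'
from h import *
s=viewer.grab_frame('scene'); t=viewer.grab_frame('top')
save(s,'s1.png'); save(t,'t1.png')
for p in(s,t): print('cam',(-np.array(p['R']).T@np.array(p['t'])).round())
import pickle; pickle.dump((s,t),open('v1.pkl','wb'))
for n in 'tin green_cover glasses_case line_spool red_carton red_cover pipe_cap'.split():
    for nm,p in(('s',s),('t',t)):
        print(n,nm,[(np.round(d['position'],1).tolist(),round(d['score'],2)) for d in spotter.landmark_of(p,n)][:3])
        for d in spotter.trace(p,n)[:3]:
            m=d['mask'].astype(np.uint8); c=max(cv2.findContours(m,0,2)[0],key=cv2.contourArea)
            print('   ',np.round(d['box'],1).tolist(),round(d['score'],2),m.sum(),[np.round(v,1) for v in cv2.minAreaRect(c)])
a=cv2.imread('pics/s1.png');b=cv2.imread('pics/t1.png')
A=cv2.resize(a[190:270,240:345],(788,600),interpolation=cv2.INTER_CUBIC)
B=cv2.resize(b[170:250,190:300],(788,573),interpolation=cv2.INTER_CUBIC)
A=cv2.resize(A,(394,300));B=cv2.resize(B,(394,287))
cv2.imwrite('pics/c1.png',np.hstack([A[:287],B]))
E
```

```text
cam [-600. 1111.  758.]
cam [ 306.  190. 1399.]
tin s []
    [275.8, 236.7, 37.2, 33.6] 0.96 857 [array([273.2, 236.5]), array([35.2, 37.4]), np.float64(85.8)]
    [328.5, 248.0, 20.3, 21.4] 0.29 424 [array([329. , 246.5]), array([21., 22.]), np.float64(90.0)]
tin t [([231.4, 217.5], 0.77), ([441.8, 237.0], 0.24)]
    [230.9, 217.9, 44.5, 41.2] 0.77 553 [array([245.2, 219.3]), array([14.1, 37.4]), np.float64(14.0)]
green_cover s [([417.2, 197.0], 0.75)]
    [416.5, 194.3, 35.3, 19.6] 0.57 506 [array([416. , 194.5]), array([19., 34.]), np.float64(90.0)]
green_cover t [([440.7, 233.1], 0.59)]
    [439.6, 234.9, 39.4, 39.6] 0.79 1448 [array([439. , 234.5]), array([41., 42.]), np.float64(90.0)]
glasses_case s [([270.8, 221.9], 0.69)]
    [271.8, 217.6, 36.4, 37.1] 0.7 751 [array([271. , 218.3]), array([43.1, 20. ]), np.float64(47.7)]
    [392.6, 211.9, 24.3, 14.0] 0.45 236 [array([392.6, 209. ]), array([13.5, 22.1]), np.float64(82.9)]
glasses_case t []
    [229.3, 210.6, 28.2, 58.1] 0.75 1229 [array([228.6, 210.5]), array([21.3, 60.9]), np.float64(14.0)]
    [275.2, 167.7, 16.1, 17.7] 0.
[... 976 characters left out ...]
4(45.0)]
red_carton t [([272.3, 174.2], 0.86)]
    [273.6, 169.1, 19.4, 19.1] 0.93 406 [array([275.9, 168.5]), array([20.1, 20.4]), np.float64(5.2)]
red_cover s []
    [338.0, 221.9, 25.3, 21.1] 0.61 396 [array([338. , 218.5]), array([19., 26.]), np.float64(90.0)]
red_cover t [([316.6, 221.2], 0.95)]
    [319.8, 219.3, 34.4, 31.6] 0.76 802 [array([320.5, 220. ]), array([32., 29.]), np.float64(90.0)]
pipe_cap s [([329.5, 253.1], 0.8), ([340.2, 224.6], 0.3)]
    [331.8, 248.4, 20.9, 22.9] 0.84 438 [array([329.5, 246.5]), array([21., 23.]), np.float64(90.0)]
pipe_cap t [([271.5, 264.7], 0.67)]
    [269.7, 266.4, 28.0, 26.2] 0.66 495 [array([268.8, 265.9]), array([24.3, 24.3]), np.float64(71.6)]
```

View pics/c1.png

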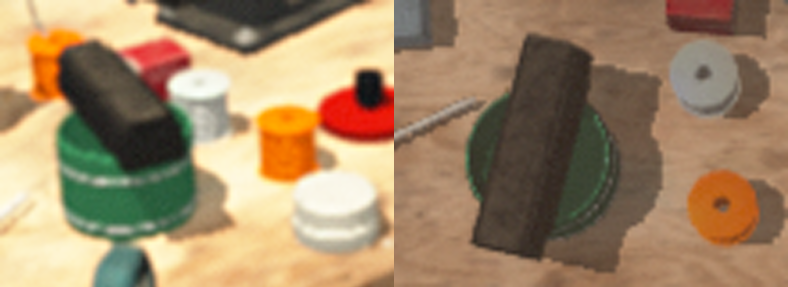

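```bash
cat > fit.py <<'E'
from h import *
from scipy.optimize import minimize
U=6
def seg(p,name,near,grow=3):
    c=[d for d in spotter.trace(p,name) if np.hypot(*(np.array(d['box'][:2])-near))<14]
    if not c: return None
    m=c[0]['mask'].astype(np.uint8); x,y,w,h=cv2.boundingRect(m); g=12
    x0,y0=max(x-g,0),max(y-g,0); sl=(slice(y0,y+h+g),slice(x0,x+w+g))
    im=cv2.resize(cv2.cvtColor(p['pixels'][sl],cv2.COLOR_RGB2LAB),None,fx=U,fy=U,interpolation=cv2.INTER_CUBIC)
    M=cv2.resize(m[sl],None,fx=U,fy=U,interpolation=cv2.INTER_NEAREST)
    k=lambda r:np.ones((2*r*U+1,)*2,np.uint8)
    lab=np.full(M.shape,cv2.GC_BGD,np.uint8); lab[cv2.dilate(M,k(grow))>0]=cv2.GC_PR_BGD; lab[M>0]=cv2.GC_PR_FGD
    lab[cv2.erode(M,k(3))>0]=cv2.GC_FGD
    cv2.grabCut(im,lab,None,np.zeros((1,65)),np.zeros((1,65)),4,cv2.GC_INIT_WITH_MASK)
    return ((lab&1)).astype(np.uint8),(x0,y0),im
def cyl(x,y,z,parts):
    a=np.linspace(0,2*np.pi,48,endpoint=False)
    return [np.array([[x+r*np.cos(t),y+r*np.sin(t),z+h] for h in(h0,h1) for t in a]) for r,h0,h1 in parts]
def box(x,y,z,yaw,sx,sy,sz):
    c,s=np.cos(yaw),np.sin(yaw)
    return [np.array([[x+c*u-s*v,y+s*u+c*v,z+w] for u in(-sx/2,sx/2) for v in(-sy/2,sy/2) for w in(0,sz)])]
def sil(p,hulls,shape,off):
    m=np.zeros(shape,np.uint8)
    for H in hulls:
        q=np.array([proj(p,X) for X in H]); q=(q-off+.5)*U-.5
        cv2.fillConvexPoly(m,cv2.convexHull((q*16).astype(np.int32)),1,shift=4)
    return m
def fit(obs,model,x0,step):
    obs=[o for o in obs if o[1] is not None]
    def f(v):
        return sum((sil(p,model(v),s[0].shape,s[1])!=s[0]).mean()*s[0].size/s[0].sum() for p,s in obs)
    S=np.vstack([x0]+[np.array(x0)+np.eye(len(x0))[i]*step[i] for i in range(len(x0))])
    r=minimize(f,x0,method='Nelder-Mead',options=dict(initial_simplex=S,xatol=.1,fatol=1e-5,maxiter=300))
    return r.x.round(2),round(r.fun/len(obs),3)
E
cat > m1.py <<'E'
from fit import *
s=viewer.grab_frame('scene'); t=viewer.grab_frame('top')
def go(n,ns,nt,model,x0,step):
    A=(s,seg(s,n,ns)); B=(t,seg(t,n,nt))
    print(n,'both',*fit([A,B],model,x0,step),'| top at z',*fit([B],lambda v:model(list(v[:2])+[x0[2]]+list(v[3:])),x0,step))
    return A,B
SP=[(26.5,0,50)]; GC=[(60,0,14),(14,14,46)]
go('line_spool',(293,216),(277,193),lambda v:cyl(*v,SP),[590,268,0],[8,8,8])
go('green_cover',(416,194),(440,235),lambda v:cyl(*v,GC),[472,-182,0],[8,8,8])
go('glasses_case',(272,218),(229,212),lambda v:box(*v,52,158,42),[540,400,75,1.25],[8,8,8,.15])
# tin: mask union of tin and case
A,B=(s,seg(s,'tin',(275,236))),(t,seg(t,'tin',(231,218)))
cs,ct=seg(s,'glasses_case',(272,218)),seg(t,'glasses_case',(229,212))
cv2.imwrite('pics/dbg.png',np.hstack([cv2.resize(np.vstack([cv2.cvtColor(o[2],cv2.COLOR_LAB2BGR),cv2.cvtColor(o[0]*255,cv2.COLOR_GRAY2BGR)]),(200,400)) for o in (A[1],B[1],cs,ct)]))
def fm(v):
    e=0
    for (p,S),C in((A,cs),(B,ct)):
        m=sil(p,cyl(v[0],v[1],v[2],[(55,0,75)]),S[0].shape,S[1])
        oc=np.zeros_like(m); dx,dy=(np.array(C[1])-S[1])*U
        M=cv2.warpAffine(cv2.dilate(C[0],np.ones((7,7))),np.float32([[1,0,dx],[0,1,dy]]),m.shape[::-1])
        e+=((m!=S[0])&(M==0)).sum()/S[0].sum()
    return e
x0=[530,400,0]
for k in (0,1):
    g=fm if k==0 else (lambda v:fm([v[0],v[1],0]))
    r=minimize(g,x0,method='Nelder-Mead',options=dict(initial_simplex=[x0,[540,400,0],[530,410,0],[530,400,8]],xatol=.1,fatol=1e-5))
    print('tin',r.x.round(1),r.fun)
E
python3 m1.py
```

```text
line_spool both [597.28 277.52  -1.12] 0.186 | top at z [597.03 277.47 -11.69] 0.027
green_cover both [ 471.81 -176.58   -1.49] 0.053 | top at z [ 471.99 -175.83    1.02] 0.015
glasses_case both [532.62 398.86  69.82   1.3 ] 0.158 | top at z [531.76 398.73  81.73   1.34] 0.118
tin [528.5 399.5   0.7] 0.11617632408944059
tin [528.9 399.7   2.2] 0.11957839320422828
```

View pics/dbg.png

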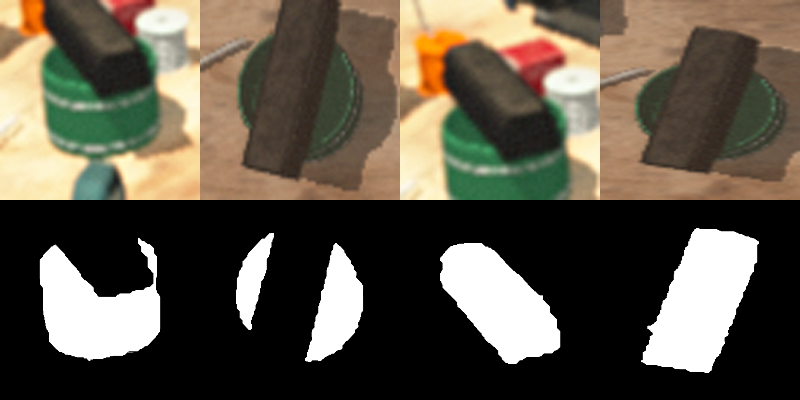

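The masks fit well. Spool is at (597,277), cover at (472,-176), tin at (529,399.6), and case at (532.5,399) with its underside at about 70–75 mm and its closing direction at about 76°. Next I'll move over the case.

>>> apply_moves --delta_pos '[[0.3,-0.13,0],[0.6,-0.26,0],[0.89,-0.377,0],[0.89,-0.377,0]]' --rot '[[0,0,0.03],[0,0,0.06],[0,0,0.084],[0,0,0.084]]' --hand '[1,1,1,1]'

```text
time_s: 5.35
ee_pos: [324.3, 486.7, 333.6]
ee_rot: [-180.0, 0.2, 165.3]
force: [-0.5, -0.9, -0.6]
gripper_width: 91.2
gripper_force: 0.0
```

>>> apply_moves --delta_pos '[[0.3,-0.13,0],[0.6,-0.26,0],[0.89,-0.377,0],[0.89,-0.377,0]]' --rot '[[0,0,0],[0,0,0],[0,0,0],[0,0,0]]' --hand '[1,1,1,1]'

```text
time_s: 5.68
ee_pos: [431.1, 441.3, 333.0]
ee_rot: [-179.9, 0.2, 165.2]
force: [-0.2, -0.0, -1.6]
gripper_width: 91.1
gripper_force: 0.0
```

>>> apply_moves --delta_pos '[[0.3,-0.13,0],[0.6,-0.26,0],[0.89,-0.377,0],[0.89,-0.377,0],[0.89,-0.377,0]]' --rot '[[0,0,0],[0,0,0],[0,0,0],[0,0,0],[0,0,0]]' --hand '[1,1,1,1,1]'

```text
time_s: 6.1
ee_pos: [533.4, 398.2, 332.9]
ee_rot: [-180.0, -0.1, 165.4]
force: [-0.8, 0.6, -1.4]
gripper_width: 91.4
gripper_force: 0.0
```

>>> apply_moves --delta_pos '[[0,0,-0.3],[0,0,-0.6],[0,0,-0.9],[0,0,-1],[0,0,-1]]' --rot '[[0,0,0],[0,0,0],[0,0,0],[0,0,0],[0,0,0]]' --hand '[1,1,1,1,1]'

```text
time_s: 6.52
ee_pos: [528.9, 398.5, 209.8]
ee_rot: [-179.6, -0.4, 165.7]
force: [-0.2, 0.3, -0.3]
gripper_width: 91.6
gripper_force: 0.0
```

>>> apply_moves --delta_pos '[[0,0,-0.25],[0,0,-0.5],[0,0,-0.6],[0,0,-0.6],[0,0,-0.6]]' --rot '[[0,0,0],[0,0,0],[0,0,0],[0,0,0],[0,0,0]]' --hand '[1,1,1,1,1]'

```text
time_s: 6.93
ee_pos: [532.3, 399.9, 143.5]
ee_rot: [179.9, 0.1, 165.6]
force: [0.6, 0.8, 0.6]
gripper_width: 91.0
gripper_force: 0.0
```

```bash
python3 - <<'E'
from h import *
s=viewer.grab_frame('scene'); t=viewer.grab_frame('top')
A=cv2.resize(s['pixels'][160:270,220:330],(400,400),interpolation=cv2.INTER_CUBIC);B=cv2.resize(t['pixels'][160:270,180:290],(400,400),interpolation=cv2.INTER_CUBIC)
cv2.imwrite('pics/c2.png',np.hstack([A,B])[:,:,::-1])
q=env.state(); print(q['ee_pos'],q['ee_rot'],q['qpos'].round(1))
E
```

```text
[533.28206732 400.1337892  144.73076719] [1.79779779e+02 1.62401967e-01 1.65603533e+02] [ 35.9  29.   82.7   0.   68.  -39.7]
```

View pics/c2.png

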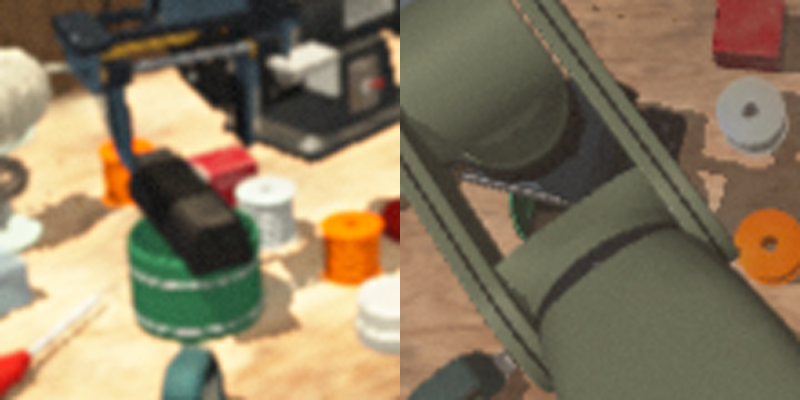

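The scene crop shows both fingers straddling the case, with tips near crop (130,160) and (245,140). I'll descend and grip.

>>> apply_moves --delta_pos '[[0,0,-0.13],[0,0,-0.26],[0,0,-0.38],[0,0,-0.46],[0,0,-0.5],[0,0,-0.5],[0,0,-0.5]]' --rot '[[0,0,0],[0,0,0],[0,0,0],[0,0,0],[0,0,0],[0,0,0],[0,0,0]]' --hand '[1,1,1,1,1,1,1]'

```text
time_s: 7.62
ee_pos: [533.0, 399.2, 83.0]
ee_rot: [179.9, 0.1, 165.6]
force: [-0.2, 0.6, -0.7]
gripper_width: 91.2
gripper_force: 0.0
```

>>> apply_moves --delta_pos '[[0,0,0],[0,0,0],[0,0,0],[0,0,0],[0,0,0],[0,0,0],[0,0,0],[0,0,0],[0,0,0],[0,0,0]]' --rot '[[0,0,0],[0,0,0],[0,0,0],[0,0,0],[0,0,0],[0,0,0],[0,0,0],[0,0,0],[0,0,0],[0,0,0]]' --hand '[0.8,0.7,0.6,0.5,0.4,0.3,0.3,0.3,0.3,0.3]' --newtons 12

```text
time_s: 8.45
ee_pos: [532.7, 398.9, 82.1]
ee_rot: [180.0, 0.0, 165.6]
force: [0.2, 1.8, 1.1]
gripper_width: 51.3
gripper_force: 12.0
```

>>> apply_moves --delta_pos '[[0,0,0.08],[0,0,0.22],[0,0,0.42],[0,0,0.6],[0,0,0.6]]' --rot '[[0,0,0],[0,0,0],[0,0,0],[0,0,0],[0,0,0]]' --hand '[0.3,0.3,0.3,0.3,0.3]'

```text
time_s: 8.87
ee_pos: [534.6, 400.2, 159.5]
ee_rot: [179.6, 0.3, 165.6]
force: [1.1, 0.1, 0.5]
gripper_width: 51.4
gripper_force: 11.9
```

```bash
python3 - <<'E'
from fit import *
s=viewer.grab_frame('scene'); t=viewer.grab_frame('top')
for n in ('red_cover','pipe_cap','pack_3'):
    for nm,p in(('s',s),('t',t)):
        print(n,nm,[(np.round(d['position'],0).tolist(),round(d['score'],2),atz(p,d['position'],0)[:2].round().tolist()) for d in spotter.landmark_of(p,n)][:3])
print(env.state()['force'],env.state()['gripper_width'])
A=cv2.resize(s['pixels'][150:270,210:350],(466,400),interpolation=cv2.INTER_CUBIC)
cv2.imwrite('pics/c3.png',A[:,:,::-1])
E
```

```text
red_cover s [([339.0, 225.0], 0.69, [494.0, 168.0])]
red_cover t [([319.0, 221.0], 0.84, [517.0, 159.0])]
pipe_cap s [([328.0, 253.0], 0.72, [381.0, 308.0]), ([367.0, 200.0], 0.69, [568.0, -30.0]), ([278.0, 246.0], 0.18, [515.0, 393.0])]
pipe_cap t [([439.0, 172.0], 0.39, [655.0, -189.0])]
pack_3 s [([390.0, 218.0], 0.6, [421.0, 6.0]), ([365.0, 198.0], 0.46, [587.0, -38.0])]
pack_3 t [([379.0, 205.0], 0.61, [561.0, -11.0]), ([383.0, 244.0], 0.58, [449.0, -18.0])]
[ 0.15040762  0.42065128 -0.34721561] 51.301022532985606
```

View pics/c3.png

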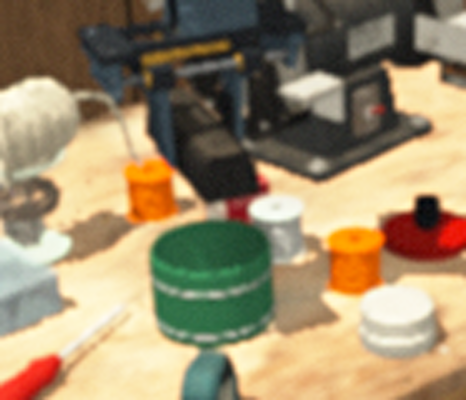

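The case is lifted and held, and the tin stands undisturbed at crop (212,280). I'll carry the case to the free spot at about (390,125), turned to lie along y.

>>> apply_moves --delta_pos '[[-0.08,-0.15,0],[-0.16,-0.3,0],[-0.24,-0.46,0],[-0.32,-0.61,0],[-0.396,-0.761,0]]' --rot '[[0,0,-0.058],[0,0,-0.115],[0,0,-0.173],[0,0,-0.231],[0,0,-0.2886]]' --hand '[0.3,0.3,0.3,0.3,0.3]'

```text
time_s: 9.68
ee_pos: [484.1, 306.4, 153.3]
ee_rot: [-179.9, -0.0, 140.5]
force: [-0.3, 0.4, 0.0]
gripper_width: 51.6
gripper_force: 11.9
```

>>> apply_moves --delta_pos '[[-0.08,-0.15,0],[-0.16,-0.3,0],[-0.24,-0.46,0],[-0.32,-0.61,0],[-0.396,-0.761,0]]' --rot '[[0,0,-0.058],[0,0,-0.115],[0,0,-0.173],[0,0,-0.231],[0,0,-0.2886]]' --hand '[0.3,0.3,0.3,0.3,0.3]'

```text
time_s: 10.1
ee_pos: [436.6, 215.1, 153.5]
ee_rot: [-179.9, 0.0, 115.7]
force: [0.7, -0.5, -1.2]
gripper_width: 51.3
gripper_force: 11.9
```

>>> apply_moves --delta_pos '[[-0.08,-0.15,0],[-0.16,-0.3,0],[-0.24,-0.46,0],[-0.32,-0.61,0],[-0.396,-0.761,0],[-0.396,-0.761,0]]' --rot '[[0,0,-0.058],[0,0,-0.115],[0,0,-0.173],[0,0,-0.231],[0,0,-0.2886],[0,0,-0.2886]]' --hand '[0.3,0.3,0.3,0.3,0.3,0.3]'

```text
time_s: 10.6
ee_pos: [387.3, 122.3, 153.4]
ee_rot: [-179.8, 0.1, 90.9]
force: [-0.7, -0.8, -1.3]
gripper_width: 51.1
gripper_force: 11.9
```

>>> apply_moves --delta_pos '[[0,0,-0.2],[0,0,-0.42],[0,0,-0.64],[0,0,-0.82],[0,0,-0.94],[0,0,-1],[0,0,-1],[0,0,-1]]' --rot '[[0,0,0],[0,0,0],[0,0,0],[0,0,0],[0,0,0],[0,0,0],[0,0,0],[0,0,0]]' --hand '[0.3,0.3,0.3,0.3,0.3,0.3,0.3,0.3]'

```text
time_s: 11.27
ee_pos: [390.5, 125.2, 34.1]
ee_rot: [180.0, -0.0, 91.2]
force: [0.7, 0.2, -1.1]
gripper_width: 51.0
gripper_force: 11.9
```

```bash
python3 - <<'E'
from h import *
q=env.state(); print(q['ee_pos'],q['ee_rot'],q['force'])
s=viewer.grab_frame('scene'); t=viewer.grab_frame('top')
A=cv2.resize(s['pixels'][160:290,300:430],(400,400),interpolation=cv2.INTER_CUBIC);B=cv2.resize(t['pixels'][190:320,260:390],(400,400),interpolation=cv2.INTER_CUBIC)
cv2.imwrite('pics/c4.png',np.hstack([A,B])[:,:,::-1])
E
```

```text
[390.45115103 125.17242579  34.08161761] [ 1.79987228e+02 -7.19522138e-03  9.12023073e+01] [ 0.72718221  0.23911646 -1.10998633]
```

View pics/c4.png

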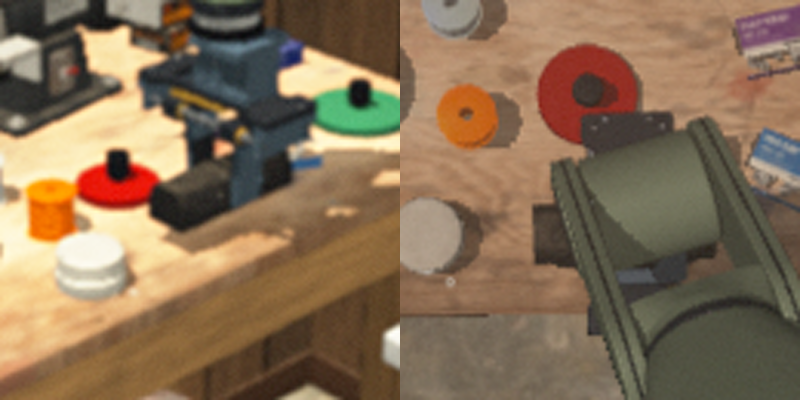

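The case is clear of the red cover and the packs. The body overhangs the red cover, but well above it. I'll lower slowly.

>>> apply_moves --delta_pos '[[0,0,-0.06],[0,0,-0.11],[0,0,-0.15],[0,0,-0.175],[0,0,-0.19],[0,0,-0.2],[0,0,-0.2],[0,0,-0.2]]' --rot '[[0,0,0],[0,0,0],[0,0,0],[0,0,0],[0,0,0],[0,0,0],[0,0,0],[0,0,0]]' --hand '[0.3,0.3,0.3,0.3,0.3,0.3,0.3,0.3]'

```text
time_s: 12.03
ee_pos: [390.0, 124.8, 10.0]
ee_rot: [180.0, -0.0, 91.2]
force: [0.1, -0.4, 0.4]
gripper_width: 51.2
gripper_force: 11.9
```

>>> apply_moves --delta_pos '[[0,0,-0.006],[0,0,-0.012],[0,0,-0.018],[0,0,-0.018]]' --rot '[[0,0,0],[0,0,0],[0,0,0],[0,0,0]]' --hand '[0.3,0.3,0.3,0.3]'

```text
time_s: 12.37
ee_pos: [389.9, 124.8, 7.7]
ee_rot: [-180.0, 0.0, 91.2]
force: [0.4, -0.6, 0.2]
gripper_width: 51.2
gripper_force: 11.9
```

Expected contact is at about 7. I'll creep down.

>>> apply_moves --delta_pos '[[0,0,-0.004],[0,0,-0.008],[0,0,-0.012],[0,0,-0.012]]' --rot '[[0,0,0],[0,0,0],[0,0,0],[0,0,0]]' --hand '[0.3,0.3,0.3,0.3]'

```text
time_s: 12.7
ee_pos: [390.0, 124.8, 7.1]
ee_rot: [180.0, -0.0, 91.2]
force: [-1.2, -0.4, 8.2]
gripper_width: 51.4
gripper_force: 12.2
```

>>> apply_moves --delta_pos '[[0,0,0],[0,0,0],[0,0,0],[0,0,0],[0,0,0],[0,0,0]]' --rot '[[0,0,0],[0,0,0],[0,0,0],[0,0,0],[0,0,0],[0,0,0]]' --hand '[0.6,0.65,0.7,0.75,0.75,0.75]'

```text
time_s: 13.2
ee_pos: [389.9, 124.8, 6.3]
ee_rot: [-180.0, 0.0, 91.2]
force: [0.0, -1.3, 0.4]
gripper_width: 68.4
gripper_force: 0.0
```

>>> apply_moves --delta_pos '[[0,0,0.1],[0,0,0.3],[0,0,0.6],[0,0,0.9],[0,0,1],[0,0,1]]' --rot '[[0,0,0],[0,0,0],[0,0,0],[0,0,0],[0,0,0],[0,0,0]]' --hand '[0.75,0.75,0.75,0.75,0.75,0.75]'

```text
time_s: 13.7
ee_pos: [392.3, 125.5, 129.5]
ee_rot: [179.6, -0.1, 91.2]
force: [0.5, 0.4, 0.0]
gripper_width: 68.7
gripper_force: 0.0
```

```bash
cat > m2.py <<'E'
from fit import *
s=viewer.grab_frame('scene'); t=viewer.grab_frame('top')
np.save('st.npy',[0])
def go(n,ns,nt,model,x0,step,k=3):
    A=(s,seg(s,n,ns)); B=(t,seg(t,n,nt))
    for nm,o in(('both',[A,B]),('scene',[A]),('top',[B])):
        if all(x[1] is None for x in o): continue
        if nm=='both': print(n,nm,*fit(o,model,x0,step))
        else: print('   ',nm,*fit(o,lambda v:model([v[0],v[1],x0[2]]),x0[:2],step[:2]))
    return A,B
T=[(55,0,75)]; SP=[(26.5,0,50)]; RC=[(23,0,56)]
a=go('tin',(275,236),(231,218),lambda v:cyl(*v,T),[529,400,0],[8,8,8])
b=go('line_spool',(293,216),(277,193),lambda v:cyl(*v,SP),[597,277,0],[8,8,8])
B=seg(t,'red_carton',(276,168))
print('carton',*fit([(t,B)],lambda v:box(v[0],v[1],0,v[2],46,53,56),[672,275,0],[8,8,.1]))
for n in('line_spool','glasses_case'):print(n,[np.round(d['box']) for d in spotter.trace(s,n)[:3]])
w=lambda o:cv2.resize(np.vstack([cv2.cvtColor(o[2],cv2.COLOR_LAB2BGR),cv2.cvtColor(o[0]*255,cv2.COLOR_GRAY2BGR)]),(133,300))
full=cv2.resize(s['pixels'][150:300,220:440],(400,300))[:,:,::-1]
L=[w(o[1]) for o in (*a,*b) if o[1] is not None]
cv2.imwrite('pics/dbg2.png',np.hstack([full]+L)[:, :800])
E
python3 m2.py
```

```text
tin both [528.93 399.59  -1.73] 0.05
    scene [527.96 398.76] 0.057
    top [529.61 400.52] 0.041
line_spool both [597.71 277.42  -2.97] 0.207
    scene [597.   276.99] 0.381
    top [597.26 277.38] 0.034
carton [ 6.6206e+02  2.7936e+02 -9.0000e-02] 0.053
line_spool [array([294., 218.,  16.,  20.]), array([254., 208.,  15.,  21.]), array([315., 229.,  14.,  23.])]
glasses_case [array([370., 229.,  46.,  34.])]
```

View pics/dbg2.png

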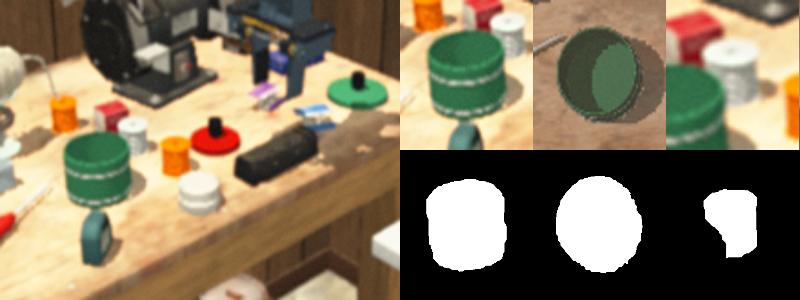

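The case lies flat on the bench and the tin is unmoved at (529.2,399.8). The white spool is at (597.3,277.4), and the carton's near face is about 13 mm behind it, so I'll close mostly along y.

>>> apply_moves --delta_pos '[[0.144,0.106,0],[0.288,0.212,0],[0.432,0.318,0],[0.576,0.424,0],[0.72,0.53,0],[0.864,0.636,0]]' --rot '[[0,0,0.077],[0,0,0.153],[0,0,0.23],[0,0,0.306],[0,0,0.383],[0,0,0.4585]]' --hand '[0.85,0.85,0.85,0.85,0.85,0.85]'

```text
time_s: 14.65
ee_pos: [494.2, 201.7, 125.7]
ee_rot: [-179.9, -0.0, 130.9]
force: [-0.3, 0.0, -1.1]
gripper_width: 77.4
gripper_force: 0.0
```

>>> apply_moves --delta_pos '[[0.144,0.106,0],[0.288,0.212,0],[0.432,0.318,0],[0.576,0.424,0],[0.72,0.53,0],[0.864,0.636,0],[0.864,0.636,0]]' --rot '[[0,0,0.077],[0,0,0.153],[0,0,0.23],[0,0,0.306],[0,0,0.383],[0,0,0.4585],[0,0,0.4585]]' --hand '[0.85,0.85,0.85,0.85,0.85,0.85,0.85]'

```text
time_s: 15.23
ee_pos: [600.2, 279.6, 125.1]
ee_rot: [179.9, 0.1, 170.2]
force: [-0.1, -0.8, 0.6]
gripper_width: 77.2
gripper_force: 0.0
```

>>> apply_moves --delta_pos '[[0,0,-0.2],[0,0,-0.4],[0,0,-0.4],[0,0,-0.4]]' --rot '[[0,0,0],[0,0,0],[0,0,0],[0,0,0]]' --hand '[0.85,0.85,0.85,0.85]'

```text
time_s: 15.57
ee_pos: [596.0, 276.7, 76.8]
ee_rot: [-179.9, -0.2, 169.9]
force: [-0.0, -0.4, -0.1]
gripper_width: 77.4
gripper_force: 0.0
```

```bash
python3 - <<'E'
from h import *
q=env.state(); print(q['ee_pos'],q['ee_rot'],q['force'],q['qpos'].round(1))
s=viewer.grab_frame('scene')
A=cv2.resize(s['pixels'][170:250,250:350],(600,480),interpolation=cv2.INTER_CUBIC)
cv2.imwrite('pics/c5.png',A[:,:,::-1])
E
```

```text
[595.95718576 276.74683621  76.81619288] [-179.86423988   -0.20718948  169.92913461] [-0.03906698 -0.37954072 -0.14986596] [ 23.9  31.7  88.5   0.   60.1 -56. ]
```

View pics/c5.png

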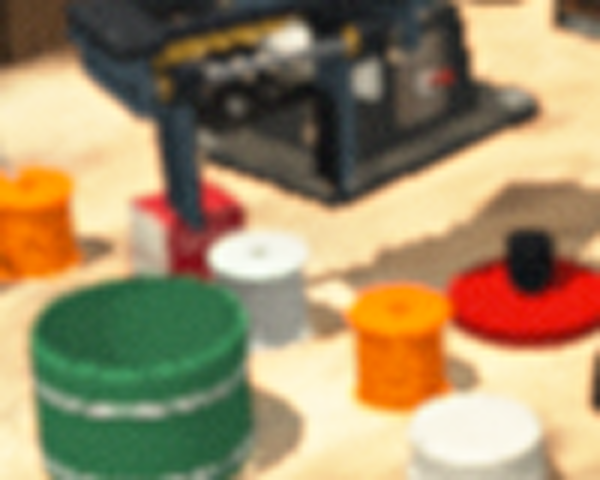

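The white spool's top, at crop (258,250), sits centrally under the fingertips, with the carton behind the left finger. I'll descend and grip.

>>> apply_moves --delta_pos '[[0,0,-0.1],[0,0,-0.2],[0,0,-0.3],[0,0,-0.4],[0,0,-0.47],[0,0,-0.495],[0,0,-0.495]]' --rot '[[0,0,0],[0,0,0],[0,0,0],[0,0,0],[0,0,0],[0,0,0],[0,0,0]]' --hand '[0.85,0.85,0.85,0.85,0.85,0.85,0.85]'

```text
time_s: 16.2
ee_pos: [596.6, 277.1, 17.5]
ee_rot: [-179.9, -0.1, 170.0]
force: [0.1, 0.1, 0.8]
gripper_width: 77.4
gripper_force: 0.0
```

>>> apply_moves --delta_pos '[[0,0,0],[0,0,0],[0,0,0],[0,0,0],[0,0,0],[0,0,0],[0,0,0],[0,0,0]]' --rot '[[0,0,0],[0,0,0],[0,0,0],[0,0,0],[0,0,0],[0,0,0],[0,0,0],[0,0,0]]' --hand '[0.75,0.65,0.6,0.55,0.5,0.4,0.3,0.3]' --newtons 15

```text
time_s: 16.87
ee_pos: [597.6, 277.5, 19.5]
ee_rot: [180.0, 0.0, 170.0]
force: [-0.3, -0.5, 3.2]
gripper_width: 47.8
gripper_force: 15.0
```

>>> apply_moves --delta_pos '[[0,0,0.1],[0,0,0.3],[0,0,0.55],[0,0,0.8],[0,0,1],[0,0,1]]' --rot '[[0,0,0],[0,0,0],[0,0,0],[0,0,0],[0,0,0],[0,0,0]]' --hand '[0.3,0.3,0.3,0.3,0.3,0.3]'

```text
time_s: 17.37
ee_pos: [600.2, 278.7, 145.8]
ee_rot: [179.6, 0.5, 170.0]
force: [0.6, 0.9, 0.6]
gripper_width: 47.5
gripper_force: 15.0
```

>>> apply_moves --delta_pos '[[-0.1,0.18,0],[-0.2,0.35,0],[-0.284,0.51,0]]' --rot '[[0,0,0],[0,0,0],[0,0,0]]' --hand '[0.3,0.3,0.3]'

```text
time_s: 17.62
ee_pos: [562.2, 338.8, 138.8]
ee_rot: [-180.0, -0.1, 169.9]
force: [-0.2, 0.4, -0.3]
gripper_width: 47.6
gripper_force: 15.0
```

>>> apply_moves --delta_pos '[[-0.1,0.18,0],[-0.2,0.35,0],[-0.284,0.51,0],[-0.284,0.51,0],[-0.284,0.51,0]]' --rot '[[0,0,0],[0,0,0],[0,0,0],[0,0,0],[0,0,0]]' --hand '[0.3,0.3,0.3,0.3,0.3]'

```text
time_s: 18.03
ee_pos: [528.2, 400.4, 138.5]
ee_rot: [-179.9, -0.0, 170.1]
force: [-0.3, -0.1, -0.7]
gripper_width: 47.5
gripper_force: 15.0
```

```bash
python3 - <<'E'
from h import *
q=env.state(); print(q['ee_pos'],q['ee_rot'],q['force'],q['gripper_width'])
s=viewer.grab_frame('scene')
A=cv2.resize(s['pixels'][170:270,230:330],(500,500),interpolation=cv2.INTER_CUBIC)
cv2.imwrite('pics/c6.png',A[:,:,::-1])
E
```

```text
[528.24280875 400.35008972 138.4599821 ] [-1.79936158e+02 -3.36879337e-02  1.70096557e+02] [-0.31550999 -0.08628639 -0.68371989] 47.47416912012552
```

View pics/c6.png

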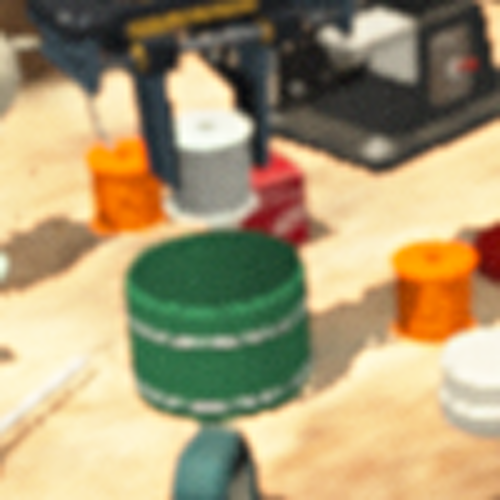

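The spool hangs centred over the tin mouth. My picture budget is used up, so from here I check by numbers.

>>> apply_moves --delta_pos '[[0,0,-0.15],[0,0,-0.3],[0,0,-0.45],[0,0,-0.6],[0,0,-0.75],[0,0,-0.86],[0,0,-0.93],[0,0,-0.95],[0,0,-0.95]]' --rot '[[0,0,0],[0,0,0],[0,0,0],[0,0,0],[0,0,0],[0,0,0],[0,0,0],[0,0,0],[0,0,0]]' --hand '[0.3,0.3,0.3,0.3,0.3,0.3,0.3,0.3,0.3]'

```text
time_s: 18.83
ee_pos: [529.4, 399.0, 24.5]
ee_rot: [-180.0, -0.0, 169.9]
force: [-0.4, -0.3, -1.3]
gripper_width: 47.7
gripper_force: 15.0
```

>>> apply_moves --delta_pos '[[0,0,-0.005],[0,0,-0.01],[0,0,-0.015],[0,0,-0.02],[0,0,-0.02]]' --rot '[[0,0,0],[0,0,0],[0,0,0],[0,0,0],[0,0,0]]' --hand '[0.3,0.3,0.3,0.3,0.3]'

```text
time_s: 19.25
ee_pos: [529.2, 400.0, 23.0]
ee_rot: [180.0, 0.0, 170.0]
force: [0.1, 0.5, -0.7]
gripper_width: 47.5
gripper_force: 15.0
```

>>> apply_moves --delta_pos '[[0,0,-0.004],[0,0,-0.008],[0,0,-0.012],[0,0,-0.012]]' --rot '[[0,0,0],[0,0,0],[0,0,0],[0,0,0]]' --hand '[0.3,0.3,0.3,0.3]'

```text
time_s: 19.58
ee_pos: [529.2, 400.0, 22.4]
ee_rot: [180.0, 0.0, 170.0]
force: [-2.4, -1.0, 5.5]
gripper_width: 47.6
gripper_force: 15.0
```

>>> apply_moves --delta_pos '[[0,0,0],[0,0,0],[0,0,0],[0,0,0],[0,0,0]]' --rot '[[0,0,0],[0,0,0],[0,0,0],[0,0,0],[0,0,0]]' --hand '[0.56,0.6,0.64,0.66,0.66]'

```text
time_s: 20.0
ee_pos: [529.1, 399.8, 20.8]
ee_rot: [-180.0, -0.0, 170.0]
force: [0.3, -0.0, 0.2]
gripper_width: 60.2
gripper_force: 0.0
```

>>> apply_moves --delta_pos '[[0,0,0.1],[0,0,0.3],[0,0,0.6],[0,0,0.9],[0,0,1],[0,0,1]]' --rot '[[0,0,0],[0,0,0],[0,0,0],[0,0,0],[0,0,0],[0,0,0]]' --hand '[0.66,0.66,0.66,0.66,0.66,0.66]'

```text
time_s: 20.5
ee_pos: [531.3, 401.4, 146.9]
ee_rot: [179.6, 0.4, 170.0]
force: [0.9, 0.5, 0.7]
gripper_width: 60.1
gripper_force: 0.0
```

>>> apply_moves --delta_pos '[[-0.02,-0.19,0],[-0.04,-0.38,0],[-0.06,-0.57,0],[-0.08,-0.77,0],[-0.095,-0.96,0]]' --rot '[[0,0,-0.037],[0,0,-0.074],[0,0,-0.112],[0,0,-0.149],[0,0,-0.1862]]' --hand '[0.66,0.66,0.66,0.66,0.66]'

```text
time_s: 20.92
ee_pos: [516.6, 283.1, 140.0]
ee_rot: [-179.9, -0.1, 153.8]
force: [0.2, 0.0, -0.7]
gripper_width: 59.9
gripper_force: 0.0
```

>>> apply_moves --delta_pos '[[-0.02,-0.19,0],[-0.04,-0.38,0],[-0.06,-0.57,0],[-0.08,-0.77,0],[-0.095,-0.96,0]]' --rot '[[0,0,-0.037],[0,0,-0.074],[0,0,-0.112],[0,0,-0.149],[0,0,-0.1862]]' --hand '[0.66,0.66,0.66,0.66,0.66]'

```text
time_s: 21.33
ee_pos: [505.1, 168.0, 140.2]
ee_rot: [-179.9, -0.1, 137.8]
force: [-0.5, -0.5, -0.1]
gripper_width: 60.1
gripper_force: 0.0
```

>>> apply_moves --delta_pos '[[-0.02,-0.19,0],[-0.04,-0.38,0],[-0.06,-0.57,0],[-0.08,-0.77,0],[-0.095,-0.96,0]]' --rot '[[0,0,-0.037],[0,0,-0.074],[0,0,-0.112],[0,0,-0.149],[0,0,-0.1862]]' --hand '[0.66,0.66,0.66,0.66,0.66]'

```text
time_s: 21.75
ee_pos: [493.7, 53.0, 140.3]
ee_rot: [-179.9, -0.1, 121.8]
force: [0.6, -0.5, 0.2]
gripper_width: 60.4
gripper_force: 0.0
```

```bash
cat > m3.py <<'E'
from fit import *
s=viewer.grab_frame('scene'); t=viewer.grab_frame('top')
def go(n,ns,nt,model,x0,step):
    A=(s,seg(s,n,ns)); B=(t,seg(t,n,nt)); print(n,A[1] is not None,B[1] is not None)
    for nm,o in(('both',[A,B]),('scene',[A]),('top',[B])):
        if all(x[1] is None for x in o): continue
        if nm=='both': print('   ',nm,*fit(o,model,x0,step))
        else: print('   ',nm,*fit(o,lambda v:model([v[0],v[1],x0[2]]),x0[:2],step[:2]))
go('tin',(275,236),(231,218),lambda v:cyl(*v,[(55,0,75)]),[529,400,0],[8,8,8])
go('green_cover',(416,194),(440,235),lambda v:cyl(*v,[(60,0,14),(14,14,46)]),[472,-176,0],[8,8,8])
for nm,p in(('s',s),('t',t)): print(nm,[(d['position'],d['score'],atz(p,d['position'],3).round()) for d in spotter.landmark_of(p,'line_spool')])
print([(d['box'],d['score']) for d in spotter.trace(t,'line_spool')])
hsv=cv2.cvtColor(t['pixels'],cv2.COLOR_RGB2HSV)[195:242,208:256]
w=((hsv[...,1]<60)&(hsv[...,2]>110)).astype(np.uint8)
k,l,st,ce=cv2.connectedComponentsWithStats(w)
for i in range(1,k):
    if st[i,4]>30: print('white blob',st[i],ce[i]+[208,195],atz(t,ce[i]+[208,195],53).round(1))
E
python3 m3.py
```

```text
tin True True
    both [ 5.2850e+02  3.9963e+02 -4.3000e-01] 0.203
    scene [527.72 399.2 ] 0.112
    top [529.16 400.37] 0.29
green_cover True True
    both [ 473.11 -179.42   -3.82] 0.224
    scene [ 468.23 -173.56] 0.082
    top [ 472.37 -176.23] 0.378
s [([316.5, 233.0], 0.79, array([496., 260.,   3.])), ([255.1, 215.8], 0.67, array([728., 339.,   3.]))]
t [([279.8, 231.0], 0.83, array([489., 269.,   3.])), ([259.6, 142.1], 0.82, array([749., 328.,   3.])), ([235.6, 218.5], 0.57, array([526., 394.,   3.]))]
[([261.3, 136.1, 22.4, 28.3], 0.74), ([281.4, 227.9, 22.0, 19.0], 0.67), ([233.7, 216.1, 20.4, 22.5], 0.58), ([445.4, 236.1, 32.7, 43.4], 0.53), ([273.0, 169.8, 15.7, 20.6], 0.38), ([230.2, 216.8, 42.7, 42.9], 0.25)]
white blob [ 14  10  21  23 336] [231.86309524 215.94345238] [524.9 396.8  53. ]
```

The spool is in the tin and the tin is unmoved. Next is the cover.

>>> apply_moves --delta_pos '[[-0.02,-0.19,0],[-0.04,-0.38,0],[-0.06,-0.57,0],[-0.08,-0.77,0],[-0.096,-0.96,0]]' --rot '[[0,0,-0.037],[0,0,-0.074],[0,0,-0.112],[0,0,-0.149],[0,0,-0.1862]]' --hand '[0.66,0.66,0.66,0.66,0.66]'

```text
time_s: 22.62
ee_pos: [483.3, -61.4, 141.1]
ee_rot: [180.0, 0.0, 105.9]
force: [0.6, 0.6, -0.2]
gripper_width: 60.1
gripper_force: 0.0
```

>>> apply_moves --delta_pos '[[-0.02,-0.19,0],[-0.04,-0.38,0],[-0.06,-0.57,0],[-0.08,-0.77,0],[-0.096,-0.96,0],[-0.096,-0.96,0]]' --rot '[[0,0,-0.037],[0,0,-0.074],[0,0,-0.112],[0,0,-0.149],[0,0,-0.1862],[0,0,-0.1862]]' --hand '[0.66,0.66,0.66,0.66,0.66,0.66]'

```text
time_s: 23.12
ee_pos: [472.3, -178.9, 141.1]
ee_rot: [180.0, 0.1, 89.8]
force: [0.5, -0.2, -0.5]
gripper_width: 60.2
gripper_force: 0.0
```

>>> apply_moves --delta_pos '[[0,0,-0.2],[0,0,-0.4],[0,0,-0.6],[0,0,-0.7],[0,0,-0.7],[0,0,-0.7]]' --rot '[[0,0,0],[0,0,0],[0,0,0],[0,0,0],[0,0,0],[0,0,0]]' --hand '[0.66,0.66,0.66,0.66,0.66,0.66]'

```text
time_s: 23.62
ee_pos: [471.9, -175.3, 56.8]
ee_rot: [-179.9, -0.0, 90.0]
force: [0.5, 0.0, -0.1]
gripper_width: 60.0
gripper_force: 0.0
```

```bash
python3 - <<'E'
from h import *
s=viewer.grab_frame('scene'); q=env.state(); print(q['ee_pos'],q['ee_rot'])
print('knob top, base projected from fit', proj(s,[472,-176.2,46]),proj(s,[472,-176.2,21]),'tcp',proj(s,q['ee_pos']))
im=s['pixels'][165:215,390:445]; h=cv2.cvtColor(im,cv2.COLOR_RGB2HSV)
d=(h[...,2]<60)
for r in range(8,42): print(165+r,''.join('#' if d[r,c] else ('g' if 35<h[r,c,0]<90 and h[r,c,1]>100 else '.') for c in range(55)))
E
```

```text
[ 472.70534021 -175.70719615   57.69165195] [1.79941738e+02 1.09393909e-02 9.00326702e+01]
knob top, base projected from fit [416.21639304 185.56995045] [415.83072017 192.004164  ] tcp [416.15279339 182.51436723]
173 ..................######........##......#..............
174 ..................######.........#......#..............
175 .................#######........#.......#..............
176 .................#######.......##.......#..............
177 .................#######...............................
178 .................#######...............#...............
179 ..................###..................##..............
180 ..................#....................##..............
181 .......................................#...............
182 .......................................##..............
183 .......................................##..............
184 ......................................###..............
185 .......................................#...............
186 .........................####..........................
187 ........................#######............
[... 452 characters left out ...]
ggggggggggggggggggggggggggg.............
196 ...........ggggggggggggggggggggggggggggggg.............
197 ...........gggggggggggggggggggggggggggggggg............
198 ...........gggggggggggggggggggggggggggggggg............
199 ............gggggggggggggggggggggggggggggg.............
200 ..............gggggggggggggggggggggggggggg.............
201 ................gggggggggggggggggggggggg...............
202 ...................ggggggggggggggggggg.................
203 ........................gggggggg.......................
204 .......................................................
205 .......................................................
206 .......................................................
```

The knob, at scene columns 413–419, is central between the fingers. I'll go down and squeeze lightly, then turn about 85° and grip again, which centres the knob on both axes.

>>> apply_moves --delta_pos '[[0,0,-0.1],[0,0,-0.2],[0,0,-0.28],[0,0,-0.31],[0,0,-0.31],[0,0,-0.31]]' --rot '[[0,0,0],[0,0,0],[0,0,0],[0,0,0],[0,0,0],[0,0,0]]' --hand '[0.66,0.66,0.66,0.66,0.66,0.66]'

```text
time_s: 24.17
ee_pos: [472.4, -176.3, 20.4]
ee_rot: [179.9, 0.0, 90.0]
force: [-0.4, 0.2, 0.6]
gripper_width: 60.8
gripper_force: 0.0
```

>>> apply_moves --delta_pos '[[0,0,0],[0,0,0],[0,0,0],[0,0,0],[0,0,0],[0,0,0],[0,0,0],[0,0,0]]' --rot '[[0,0,0],[0,0,0],[0,0,0],[0,0,0],[0,0,0],[0,0,0],[0,0,0],[0,0,0]]' --hand '[0.55,0.48,0.42,0.36,0.32,0.28,0.2,0.2]' --newtons 6

```text
time_s: 24.83
ee_pos: [472.0, -176.2, 20.1]
ee_rot: [180.0, 0.0, 90.0]
force: [-0.5, -0.8, 2.0]
gripper_width: 28.1
gripper_force: 6.0
```

>>> apply_moves --delta_pos '[[0,0,0],[0,0,0],[0,0,0],[0,0,0],[0,0,0],[0,0,0],[0,0,0],[0,0,0],[0,0,0]]' --rot '[[0,0,0],[0,0,0],[0,0,0.07],[0,0,0.14],[0,0,0.21],[0,0,0.28],[0,0,0.35],[0,0,0.42],[0,0,0.49]]' --hand '[0.45,0.55,0.55,0.55,0.55,0.55,0.55,0.55,0.55]'

```text
time_s: 25.58
ee_pos: [471.8, -176.1, 19.8]
ee_rot: [180.0, -0.0, 132.4]
force: [-0.2, 0.7, -0.0]
gripper_width: 50.2
gripper_force: 0.0
```

>>> apply_moves --delta_pos '[[0,0,0],[0,0,0],[0,0,0],[0,0,0],[0,0,0],[0,0,0],[0,0,0],[0,0,0],[0,0,0]]' --rot '[[0,0,0.07],[0,0,0.14],[0,0,0.21],[0,0,0.28],[0,0,0.35],[0,0,0.42],[0,0,0.499],[0,0,0.499],[0,0,0.499]]' --hand '[0.55,0.55,0.55,0.55,0.55,0.55,0.55,0.55,0.55]'

```text
time_s: 26.33
ee_pos: [471.8, -176.1, 19.8]
ee_rot: [180.0, -0.0, 174.8]
force: [-0.6, 0.4, 0.3]
gripper_width: 50.2
gripper_force: 0.0
```

>>> apply_moves --delta_pos '[[0,0,0],[0,0,0],[0,0,0],[0,0,0],[0,0,0],[0,0,0],[0,0,0],[0,0,0]]' --rot '[[0,0,0],[0,0,0],[0,0,0],[0,0,0],[0,0,0],[0,0,0],[0,0,0],[0,0,0]]' --hand '[0.48,0.42,0.36,0.32,0.28,0.2,0.2,0.2]' --newtons 20

```text
time_s: 27.0
ee_pos: [471.9, -176.1, 19.9]
ee_rot: [180.0, -0.0, 174.9]
force: [-0.4, 0.6, 0.3]
gripper_width: 27.7
gripper_force: 20.0
```

Grip force is 20 N at 27.7 mm, and the TCP position agrees with the visual fit to within 0.5 mm. I'll lift and carry it over the tin.

>>> apply_moves --delta_pos '[[0,0,0.06],[0,0,0.2],[0,0,0.45],[0,0,0.75],[0,0,1],[0,0,1]]' --rot '[[0,0,0],[0,0,0],[0,0,0],[0,0,0],[0,0,0],[0,0,0]]' --hand '[0.2,0.2,0.2,0.2,0.2,0.2]'

```text
time_s: 27.5
ee_pos: [475.6, -177.7, 146.4]
ee_rot: [-179.8, 0.7, 175.0]
force: [0.9, -2.0, -0.6]
gripper_width: 27.6
gripper_force: 20.0
```

>>> apply_moves --delta_pos '[[0.02,0.13,0],[0.04,0.33,0],[0.06,0.54,0],[0.08,0.75,0],[0.095,0.96,0]]' --rot '[[0,0,0],[0,0,0],[0,0,0],[0,0,0],[0,0,0]]' --hand '[0.2,0.2,0.2,0.2,0.2]'

```text
time_s: 27.92
ee_pos: [482.9, -60.0, 139.7]
ee_rot: [180.0, -0.0, 174.9]
force: [0.6, 0.6, -1.1]
gripper_width: 27.4
gripper_force: 20.0
```

>>> apply_moves --delta_pos '[[0.02,0.19,0],[0.04,0.38,0],[0.06,0.57,0],[0.08,0.77,0],[0.095,0.96,0]]' --rot '[[0,0,0],[0,0,0],[0,0,0],[0,0,0],[0,0,0]]' --hand '[0.2,0.2,0.2,0.2,0.2]'

```text
time_s: 28.33
ee_pos: [494.3, 55.4, 139.7]
ee_rot: [-180.0, -0.0, 175.0]
force: [-0.1, 0.6, -1.2]
gripper_width: 27.6
gripper_force: 20.0
```

>>> apply_moves --delta_pos '[[0.02,0.19,0],[0.04,0.38,0],[0.06,0.57,0],[0.08,0.77,0],[0.095,0.96,0]]' --rot '[[0,0,0],[0,0,0],[0,0,0],[0,0,0],[0,0,0]]' --hand '[0.2,0.2,0.2,0.2,0.2]'

```text
time_s: 28.75
ee_pos: [505.7, 170.5, 139.5]
ee_rot: [-180.0, -0.0, 175.0]
force: [0.1, 0.3, -1.4]
gripper_width: 27.5
gripper_force: 20.0
```

>>> apply_moves --delta_pos '[[0.02,0.19,0],[0.04,0.38,0],[0.06,0.57,0],[0.08,0.77,0],[0.095,0.96,0]]' --rot '[[0,0,0],[0,0,0],[0,0,0],[0,0,0],[0,0,0]]' --hand '[0.2,0.2,0.2,0.2,0.2]'

```text
time_s: 29.17
ee_pos: [517.2, 285.6, 139.5]
ee_rot: [-180.0, -0.0, 175.0]
force: [0.4, 0.2, -1.5]
gripper_width: 27.3
gripper_force: 20.0
```

>>> apply_moves --delta_pos '[[0.02,0.19,0],[0.04,0.38,0],[0.06,0.57,0],[0.08,0.77,0],[0.09,0.9,0],[0.095,0.96,0],[0.095,0.96,0],[0.095,0.96,0]]' --rot '[[0,0,0],[0,0,0],[0,0,0],[0,0,0],[0,0,0],[0,0,0],[0,0,0],[0,0,0]]' --hand '[0.2,0.2,0.2,0.2,0.2,0.2,0.2,0.2]'

```text
time_s: 29.83
ee_pos: [528.5, 399.1, 139.4]
ee_rot: [-179.9, -0.1, 175.0]
force: [-0.2, 0.2, -0.7]
gripper_width: 27.6
gripper_force: 20.0
```

```bash
cat > m4.py <<'E'
from fit import *
q0=env.state(); s=viewer.grab_frame('scene'); t=viewer.grab_frame('top'); q=env.state(); e=q['ee_pos']; print(q0['ee_pos'].round(1),e.round(1),q['ee_rot'].round(2),q['gripper_width'])
# green mask in scene: tin and held cover
x0,y0,x1,y1=235,165,325,270
im=cv2.resize(s['pixels'][y0:y1,x0:x1],None,fx=U,fy=U,interpolation=cv2.INTER_CUBIC); h=cv2.cvtColor(im,cv2.COLOR_RGB2HSV)
g=((h[...,0]>60)&(h[...,0]<92)&(h[...,1]>110)).astype(np.uint8)
cz=e[2]-20
def labels(v):
    T=sil(s,cyl(v[0],v[1],0,[(55,0,75)]),g.shape,(x0,y0)); C=sil(s,cyl(v[2],v[3],cz,[(60,0,14)]),g.shape,(x0,y0)); return T,C
def cost(v,ig=True):
    T,C=labels(v); r=(T|C)
    return ((r!=g)&roi).sum()/g.sum()
T,C=labels([528.8,399.8,e[0],e[1]])
roi=cv2.dilate(T|C,np.ones((31,31)))>0
# ignore white stripes (inside) and tape measure (bottom): close holes
g=cv2.morphologyEx(g,cv2.MORPH_CLOSE,np.ones((25,25)))
for st in ([528.8,399.8,e[0],e[1]],[532,396,e[0]+3,e[1]-3]):
    r=minimize(cost,st,method='Nelder-Mead',options=dict(initial_simplex=np.vstack([st]+[np.array(st)+5*np.eye(4)[i] for i in range(4)]),xatol=.1,fatol=1e-5))
    print('tin',r.x[:2].round(1),'cover',r.x[2:].round(1),'cost',round(r.fun,3))
print('tin proj box',[cv2.boundingRect(m) for m in labels([528.8,399.8,e[0],e[1]])])
d=cv2.resize(g,(0,0),fx=1/U,fy=1/U,interpolation=cv2.INTER_NEAREST)
for r in range(15,90,2): print(y0+r,''.join('#' if v else '.' for v in d[r]))
E
python3 m4.py
```

```text
[528.5 399.1 139.4] [528.7 398.5 139.8] [-1.7994e+02 -3.0000e-02  1.7492e+02] 27.410097280635913
tin [553.7 382.2] cover [503.2 412.2] cost 0.295
tin [553.6 382.1] cover [507.1 410.2] cost 0.294
tin proj box [(113, 299, 232, 239), (95, 189, 250, 134)]
180 ..........................................................................................
182 ..........................................................................................
184 ..........................................................................................
186 ..........................................................................................
188 ..........................................................................................
190 ..........................................................................................
192 ..........................................................................................
194 ..........................................................................................
196 ....................................................................................
[... 2061 characters left out ...]
##.................................
242 .......................#################################..................................
244 .......................################################...................................
246 ........................#############################.....................................
248 ............................###################...........................................
250 ....................................##....................................................
252 ....................................##....................................................
254 ..........................................................................................
```

```bash
cat > m5.py <<'E'
from fit import *
import pickle
def gseg(p,hulls,pad=6):
    q=np.array([proj(p,X) for H in hulls for X in H]); x0,y0=(q.min(0)-14).astype(int); x1,y1=(q.max(0)+14).astype(int)
    im=cv2.resize(cv2.cvtColor(p['pixels'][y0:y1,x0:x1],cv2.COLOR_RGB2LAB),None,fx=U,fy=U,interpolation=cv2.INTER_CUBIC)
    M=sil(p,hulls,im.shape[:2],(x0,y0)); k=lambda r:np.ones((2*r*U+1,)*2,np.uint8)
    lab=np.full(M.shape,cv2.GC_BGD,np.uint8); lab[cv2.dilate(M,k(3))>0]=cv2.GC_PR_BGD; lab[M>0]=cv2.GC_PR_FGD; lab[cv2.erode(M,k(3))>0]=cv2.GC_FGD
    cv2.grabCut(im,lab,None,np.zeros((1,65)),np.zeros((1,65)),4,cv2.GC_INIT_WITH_MASK)
    return (lab&1).astype(np.uint8),(x0,y0),im
def f(nm,p,model,x0):
    S=gseg(p,model(x0)); print(nm,*fit([(p,S)],model,x0,[6,6]))
s1,t1=pickle.load(open('v1.pkl','rb'))
GC=[(60,0,14),(14,14,46)]
for nm,p in(('s',s1),('t',t1)): f('cover at start, truth 471.9 -176.1, '+nm,p,lambda v:cyl(v[0],v[1],0,GC),[472,-176])
s=viewer.grab_frame('scene'); e=env.state()['ee_pos']
f('tin now s',s,lambda v:cyl(v[0],v[1],0,[(55,0,75)]),[529,400])
f('held cover s, truth %s'%e.round(1),s,lambda v:cyl(v[0],v[1],e[2]-20,[(60,0,14)]),[e[0],e[1]])
E
python3 m5.py
```

```text
cover at start, truth 471.9 -176.1, s [ 469.39 -175.44] 0.08
cover at start, truth 471.9 -176.1, t [ 472.18 -175.62] 0.019
tin now s [530.15 396.27] 0.067
held cover s, truth [528.9 398.6 140. ] [518.38 404.06] 0.156
```

The top view is accurate to about 0.5 mm, checked against the squeezed cover, which puts the tin at about (529.1,400.0). The arm is effectively there. I'll lower to just above the rim, then creep down with force checks.

>>> apply_moves --delta_pos '[[0.002,0,-0.1],[0.002,0,-0.2],[0.002,0,-0.28],[0.002,0,-0.33],[0.002,0,-0.35],[0.002,0,-0.35],[0.002,0,-0.35],[0.002,0,-0.35]]' --rot '[[0,0,0],[0,0,0],[0,0,0],[0,0,0],[0,0,0],[0,0,0],[0,0,0],[0,0,0]]' --hand '[0.2,0.2,0.2,0.2,0.2,0.2,0.2,0.2]'

```text
time_s: 30.65
ee_pos: [529.5, 400.1, 98.4]
ee_rot: [180.0, 0.0, 175.0]
force: [1.0, 0.8, -0.9]
gripper_width: 27.9
gripper_force: 20.0
```

>>> apply_moves --delta_pos '[[0,0,-0.01],[0,0,-0.02],[0,0,-0.03],[0,0,-0.03],[0,0,-0.03]]' --rot '[[0,0,0],[0,0,0],[0,0,0],[0,0,0],[0,0,0]]' --hand '[0.2,0.2,0.2,0.2,0.2]'

```text
time_s: 31.07
ee_pos: [529.1, 399.8, 94.3]
ee_rot: [180.0, -0.0, 175.0]
force: [-0.3, -0.8, -1.6]
gripper_width: 27.9
gripper_force: 20.0
```

>>> apply_moves --delta_pos '[[0,0,-0.005],[0,0,-0.01],[0,0,-0.015],[0,0,-0.015]]' --rot '[[0,0,0],[0,0,0],[0,0,0],[0,0,0]]' --hand '[0.2,0.2,0.2,0.2]'

```text
time_s: 31.4
ee_pos: [529.1, 399.8, 92.4]
ee_rot: [-180.0, -0.0, 175.0]
force: [-0.0, -0.1, -1.0]
gripper_width: 27.6
gripper_force: 20.0
```

>>> apply_moves --delta_pos '[[0,0,-0.005],[0,0,-0.01],[0,0,-0.015],[0,0,-0.015]]' --rot '[[0,0,0],[0,0,0],[0,0,0],[0,0,0]]' --hand '[0.2,0.2,0.2,0.2]'

```text
time_s: 31.73
ee_pos: [529.1, 399.8, 90.6]
ee_rot: [-180.0, -0.0, 175.0]
force: [-1.0, 1.0, -2.1]
gripper_width: 27.4
gripper_force: 20.0
```

There is no contact force below rim height, so the skirt is over the rim. I'll continue to home, expected at TCP about 84.

>>> apply_moves --delta_pos '[[0,0,-0.01],[0,0,-0.02],[0,0,-0.03],[0,0,-0.04],[0,0,-0.045],[0,0,-0.045]]' --rot '[[0,0,0],[0,0,0],[0,0,0],[0,0,0],[0,0,0],[0,0,0]]' --hand '[0.2,0.2,0.2,0.2,0.2,0.2]'

```text
time_s: 32.23
ee_pos: [529.0, 399.8, 85.0]
ee_rot: [-180.0, -0.0, 175.0]
force: [0.5, -0.1, -0.9]
gripper_width: 27.3
gripper_force: 20.0
```

>>> apply_moves --delta_pos '[[0,0,-0.004],[0,0,-0.008],[0,0,-0.01],[0,0,-0.01]]' --rot '[[0,0,0],[0,0,0],[0,0,0],[0,0,0]]' --hand '[0.2,0.2,0.2,0.2]'

```text
time_s: 32.57
ee_pos: [529.1, 399.8, 84.1]
ee_rot: [180.0, -0.0, 175.0]
force: [0.8, -0.7, -0.6]
gripper_width: 27.8
gripper_force: 20.0
```

>>> apply_moves --delta_pos '[[0,0,-0.003],[0,0,-0.006],[0,0,-0.008],[0,0,-0.008]]' --rot '[[0,0,0],[0,0,0],[0,0,0],[0,0,0]]' --hand '[0.2,0.2,0.2,0.2]'

```text
time_s: 32.9
ee_pos: [529.2, 399.9, 83.9]
ee_rot: [180.0, 0.0, 175.0]
force: [-1.2, -1.6, 3.9]
gripper_width: 27.0
gripper_force: 20.0
```

Contact came at 83.9, which is fully home. I'll release and withdraw.

>>> apply_moves --delta_pos '[[0,0,0],[0,0,0],[0,0,0],[0,0,0],[0,0,0]]' --rot '[[0,0,0],[0,0,0],[0,0,0],[0,0,0],[0,0,0]]' --hand '[0.36,0.42,0.5,0.55,0.55]'

```text
time_s: 33.32
ee_pos: [529.1, 399.8, 82.9]
ee_rot: [-180.0, -0.0, 175.0]
force: [-0.0, -0.1, -0.1]
gripper_width: 49.9
gripper_force: 0.0
```

>>> apply_moves --delta_pos '[[0,0,0.08],[0,0,0.25],[0,0,0.5],[0,0,0.8],[0,0,1],[0,0,1]]' --rot '[[0,0,0],[0,0,0],[0,0,0],[0,0,0],[0,0,0],[0,0,0]]' --hand '[0.55,0.55,0.55,0.55,0.55,0.55]'

```text
time_s: 33.82
ee_pos: [531.7, 401.8, 210.8]
ee_rot: [179.5, 0.6, 175.0]
force: [0.4, 0.7, 1.1]
gripper_width: 50.2
gripper_force: 0.0
```

>>> apply_moves --delta_pos '[[-0.1,-0.3,0],[-0.2,-0.6,0],[-0.3,-0.9,0],[-0.3,-1,0]]' --rot '[[0,0,0],[0,0,0],[0,0,0],[0,0,0]]' --hand '[0.55,0.55,0.55,0.55]'

```text
time_s: 34.15
ee_pos: [490.2, 275.6, 203.3]
ee_rot: [-179.8, -0.2, 174.9]
force: [-0.1, -0.3, 1.7]
gripper_width: 50.1
gripper_force: 0.0
```

>>> apply_moves --delta_pos '[[-0.1,-0.3,0],[-0.2,-0.6,0],[-0.3,-0.9,0],[-0.3,-1,0],[-0.3,-1,0],[-0.3,-1,0]]' --rot '[[0,0,0],[0,0,0],[0,0,0],[0,0,0],[0,0,0],[0,0,0]]' --hand '[0.55,0.55,0.55,0.55,0.55,0.55]'

```text
time_s: 34.65
ee_pos: [457.9, 160.1, 203.6]
ee_rot: [179.9, 0.1, 174.9]
force: [-0.4, 0.4, 0.1]
gripper_width: 50.5
gripper_force: 0.0
```

```bash
python3 - <<'E'
from fit import *
import pickle
exec(open('m5.py').read().split("s1,t1=")[0].split("import pickle")[1])
s=viewer.grab_frame('scene'); t=viewer.grab_frame('top'); s1,t1=pickle.load(open('v1.pkl','rb'))
GC=[(60,64,78),(14,78,110)]
f('cover top',t,lambda v:cyl(v[0],v[1],0,GC),[529,400])
S=gseg(s,cyl(529,400,0,[(55,0,75)]+GC)); S2=gseg(t,cyl(529,400,0,GC))
print('cover xyz (z=64 home)',*fit([(s,S),(t,S2)],lambda v:cyl(v[0],v[1],0,[(55,0,75)])+cyl(v[0],v[1],v[2],[(60,0,14),(14,14,46)]),[529,400,64],[5,5,8]))
for z in(64,68,74): print(z,*fit([(s,S)],lambda v:cyl(v[0],v[1],0,[(55,0,75)])+cyl(v[0],v[1],z,[(60,0,14),(14,14,46)]),[529,400],[5,5]))
# bystanders: change between start and now, top view
d=cv2.absdiff(cv2.GaussianBlur(t['pixels'],(5,5),0),cv2.GaussianBlur(t1['pixels'],(5,5),0)).max(2)
k,l,st,ce=cv2.connectedComponentsWithStats((d>35).astype(np.uint8))
for i in range(1,k):
    if st[i,4]>12: print(st[i],atz(t,ce[i],0)[:2].round())
print(env.state()['time_s'])
E
```

```text
cover top [528.81 399.18] 0.029
cover xyz (z=64 home) [529.16 399.41  62.52] 0.039
64 [527.94 398.65] 0.042
68 [526.85 399.35] 0.075
74 [527.23 399.26] 0.131
[  280   176   180   149 10918] [446.  60.]
[ 208  179   57   67 1938] [545. 405.]
[268 185  26  18 190] [595. 264.]
[273 188   7   6  28] [606. 280.]
[255 206  13  30  79] [517. 316.]
[ 419  214   43   43 1394] [ 476. -182.]
[378 310   7   9  42] [259.  -7.]
[  50  315  183   85 4108] [162. 649.]
[410 324   7  13  33] [215. -92.]
[ 47 326  13  11  38] [224. 885.]
[361 328  36  14 267] [208.  -7.]
[  47  336   88   64 1844] [109. 775.]
[418 340   7  13  30] [ 172. -111.]
[344 343  54  14 614] [166.  25.]
[ 96 352  16   8  21] [159. 741.]
[412 355  19  11 107] [ 139. -115.]
[321 356  31  26 451] [117. 118.]
[ 27 361   8  16  39] [128. 931.]
[113 360  15   7  20] [140. 697.]
[434 366   7   6  27] [ 116. -150.]
[ 357  370   66   30 1241] [ 73. -19.]
[140 379  18  12 101] [ 84. 617.]
[355 384   6  16  25] [59. 63.]
[ 12 386  17  14 131] [ 63. 956.]
[441 389   6  11  32] [  49. -163.]
34.75
```

```bash
python3 -c "
from workcell import env
print(env.job_done())"
```

```text
the job is handed in; nothing more can be done
None
```

The job is handed in at about 35 s: the case lies flat on the bench, the white spool is in the tin, and the green cover measures fully home and level, with nothing else seen to move (the arm hid the red cover and packs in the last check).

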